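# Set the microtome's section-thickness dial four clicks on

## Task

On the microtome's control pod, push the orange fin of the dial round with a fingertip, exactly four clicks clockwise (seen from above) from where it starts: not on past the fourth, not backwards from the start, and without pinching the fin. Then press the green button right down to store the setting, let it come up again and move clear. Leave the red button alone and do not disturb the loose things around.

Things in the scene. Friction and masses are not known exactly. Their poses are not given: they have to be found in the camera images.
- pod: white fixed control pod, a flat box 200 (its x) x 300 (its y) x 50 mm tall, top face level at z = 0.05; origin at centre of underside. Dial on its +y half (axis at pod x 0, y +0.06), two buttons on its -y half (at pod x -0.05 and +0.05, y -0.09; which is which varies)
- dial (a joint): the dial's turn, rad: 0 at the start (resting in a click), grows clockwise seen from above, 0.5236 rad (30 degrees) per click, 12 clicks a turn; the fourth click is at 2.094. Spring-like click stops: it resists up to a crest half way between clicks (about 0.15 to 0.26 N m, i.e. 4 to 8 N at the fin's middle), then jumps ahead by itself to the next click, and stays there
- dial_top (a point): centre of the dial's flat top face, on its vertical axis, 74 mm above the bench. Dark knurled disc 100 mm across, 14 mm thick, on a 124 mm aluminium ring with 12 black ticks 30 degrees apart. The point turns with the dial; its x axis points outward along the fin, its z axis up. At the start the fin may point any way
- fin_mid (a point): middle of the upright orange fin on the dial's top face, 33 mm out from the axis and 14 mm above the top face. The fin is a radial plate: 30 mm long outward (from 18 to 48 mm off the axis), 12 mm thick, 28 mm tall, top at 102 mm above the bench. To turn clockwise, push the face on the +y side of point dial_top; pressing both broad faces at once counts as pinching
- set_button (a joint): green button's travel, m: 0 up, 0.006 fully down; springs back; 5 N holds it fully down
- set_button_top (a point): centre of the top of the green button, cap 32 mm across, moves straight down when pressed
- stop_button (a joint): red button's travel, m: 0 up, 0.006 fully down; not to be pressed
- stop_button_top (a point): centre of the top of the red button, same size, 100 mm from the green one
- cassette: yellow specimen cassette with a white block on it, 28 x 40 x 14 mm, lying on the pod between dial and buttons, towards the far edge; origin centre of underside
- slide_tray: blue open slide tray, 90 x 130 x 30 mm; origin centre of underside
- fixative_jar: jar with red cap, 56 mm across, 75 mm tall; origin centre of underside
- specimen_cup: white open cup, 60 mm across, 65 mm tall; origin centre of underside
- blade_box: grey blade dispenser, 35 x 75 x 18 mm; origin centre of underside
- brush: small brush lying on the bench
- block_holder: steel specimen-block holder, 50 x 50 mm, 48 mm tall; origin centre of underside

How it is judged:
On the way, in this order (a step that is already met when the one before it is completed fails the run):
1. the dial rests in the fourth click clockwise (value of joint dial between 1.9744 and 2.2144 rad and velocity of joint dial between -0.3 and 0.3 rad/s), for 0.2 s.
2. the green button is pressed right down (value of joint set_button above 0.0045 m), for 0.05 s.
At the end, for the whole second after the job is handed in: The dial rests in its fourth click clockwise from the start (2.094 rad, within 0.12 rad), the green button has been pressed down (4.5 mm or more) after that and is up again, the red button is up, and every loose thing is within 20 mm of where it stood (all of step 1 and value of joint each of set_button, stop_button below 0.0015 m and distance of each of cassette, slide_tray, fixative_jar, specimen_cup, blade_box, brush, block_holder from where it was at the start of the episode below 0.02 m); the robot touches nothing.
It fails at once if the dial goes past the crest after the fourth click, or anticlockwise over a crest from the start (value of joint dial above 2.40856 rad or value of joint dial below -0.31416 rad).
It fails at once if the fin is pinched (both of its halves pressed at once) (contact force between the fingers and dial_c1 above 1.5 N and contact force between the fingers and dial_c2 above 1.5 N).
It fails at once if the green button is pressed while the dial is not in the fourth click (value of joint set_button above 0.003 m and (value of joint dial below 1.9744 rad or value of joint dial above 2.2144 rad)).
It fails at once if the red button is pressed (value of joint stop_button above 0.003 m).
It fails at once if a loose thing is shoved, lifted or carried (distance of any of cassette, slide_tray, fixative_jar, specimen_cup, blade_box, brush, block_holder from where it was at the start of the episode above 0.03 m).
It also fails if it takes over 51 s, if anything falls off the work surface, if the arm or the gripper's body presses on something with over 40 N, if the wrist force passes 120 N, or if a joint passes its speed limit or range.

## Robot

A 6-joint arm with a two-finger parallel gripper is mounted at the origin on the work surface. World frame = base frame: x ahead of the robot, y to its left, z up, the work surface at z = 0. Lengths are in m, angles in rad, forces in N, time in s.
With the tool pointing down it reaches from about 0.4 to 0.825 m from the base axis. Payload 7 kg.
Tool frame: the origin (TCP) lies at the very end of the fingers, on their centre line; the grasp point (between the pads) lies 19 mm behind it; z points along the fingers, x is the direction in which the jaws open and shut, and the axes are right-handed (so a half turn about z gives the same grasp; the last joint's range is limited). The gripper opens to 88 mm and grips with 3 to 60 N. Pads are 19 mm wide; open, the fingers measure 130 mm over their backs; the gripper's body (78 mm by 193 mm) begins 47 mm behind the grasp point.
Start: joints at [-0.975, 0.359, 0.012, 0, -1.224, -0.288], TCP at [0.204, -0.643, 0.227] pointing down, gripper open.
Joint ranges: [-3.07, 3.07], [-1.43, 2.12], [-1.02, 1.25], [-3.03, 1.67], [-3.05, -0], [-3.03, 3.03]. Speed limits (rad/s): [2.39, 2.39, 3.01, 3.14, 3.14, 3.14].

## Interface

Orientations are given as [roll, pitch, yaw] about the fixed x, y, z axes, in that order (R = Rz(yaw) Ry(pitch) Rx(roll)).
In Python, from station import telemetry, grab_frame, arm, regions_of, pinpoint gives the robot as it stands. The module is installed in compiled form; this text tells all that it offers.
- The arm moves only by the shell command python3 -m inch 'ROWS' [FORCE]. ROWS is text: rows parted by semicolons, each of 7 numbers parted by spaces: the opening, from 0 (shut) to 1 (fully open), then the shift along the world's x, y, z in cm, then the turn, a rotation vector about the world's x, y, z in degrees. A call has 1 to 12 rows; each row is the pose to reach, as a shift and turn from the pose measured when the call began; what a row does not reach only later rows make up. A row lasts 1/8 s, in which the tool goes at most 62.5 mm and 10.7 degrees, less where a joint would pass 70% of its speed; a pose out of reach is approached as far as the arm can. A call with a gripper value outside its range is refused whole. The fingers move at their own pace and stop on an object; FORCE is the grip in N (left out, the last holds). Time passes only in rows, so rows that repeat a pose let the fingers close. It gives the time, the measured TCP pose, the force and the opening at its end, in the units of the state.
- telemetry.get_state(): the state, without advancing time (a new reading comes with each control period).
- grab_frame(name): name is "side" or "top"; returns a dict with "pixels" (400x640x3 uint8, red, green, blue), "fx", "fy", "cx", "cy" (pixels), "dist_coeffs" ([k1, k2, p1, p2, k3] as OpenCV has them; the pictures are not rectified), "R" (3x3) and "t" (3): a world point X has camera coordinates R X + t. Camera axes: x right, y down, z forward; pixel columns grow to the right and rows downward; lengths in m; the calibration is good to about 2 mm. A picture is of the moment at which its call begins. There is no depth.
- arm.job_done(): hands the job in, once; it reports no verdict.
Trained networks look in the newest picture that a camera, given by its name, has taken for a name from the list of things; names that differ only in an ending like _2 or _b are one class to them, and where a whole thing is asked for, a point or a joint stands for the part that bears it (a point fixed in the world has none). Each returns a list of dicts, best first, with "p" (0 to 1); they miss things now and then, are a little off and sometimes report something else, mostly with a low value. They report only what shows in the picture. A call takes as long as a camera call.
- regions_of(camera, name): "pixels" (400x640 bool, what is visible of it) and "bbox" ([left, top, right, bottom] in pixels, round what is visible of it).
- pinpoint(camera, name): "location" ([column, row] in pixels: a listed point, or the origin of a listed thing).
The state is a dict: "t": time; "q": joint angles; "qd": joint speeds; "joint_efforts": joint torques, N m; "eef_pos": TCP position; "ee_rot": TCP orientation; "force": force on the tool from outside, world axes, zero at the start; "moment": the same for the moment, N m; "width": finger opening in m.
Only numpy, scipy, OpenCV 4.12 (cv2) and the standard library are available. Lean on these libraries where they do the work, as an engineer would, in place of code of your own. Each camera call takes 0.05 s, during which the arm holds its last target. There are 200 camera calls.

## Working session

There is one attempt and no reset: what is moved stays moved. The work goes in short steps, Python scripts to look and compute and a shell command to move; the robot and the scene stay as the last step left them, time stands still between calls to the robot, and variables do not carry over. Pictures are saved under pics/ and viewed, about 8 in all and at most 12, crops included, and the job is handed in when it is done.

```bash
mkdir -p pics; cat > h.py <<'E'
import numpy as np, cv2
from station import telemetry, grab_frame, arm, regions_of, pinpoint
def ray(f,uv):
    K=np.array([[f["fx"],0,f["cx"]],[0,f["fy"],f["cy"]],[0,0,1.]])
    n=cv2.undistortPoints(np.array([[uv]],float),K,np.array(f["dist_coeffs"],float)).ravel()
    R=np.array(f["R"]);t=np.array(f["t"])
    return -R.T@t, R.T@np.array([n[0],n[1],1])
def onz(f,uv,z):
    c,d=ray(f,uv); return c+d*(z-c[2])/d[2]
def px(f,X):
    K=np.array([[f["fx"],0,f["cx"]],[0,f["fy"],f["cy"]],[0,0,1.]])
    return cv2.projectPoints(np.array([X],float),cv2.Rodrigues(np.array(f["R"]))[0],np.array(f["t"],float),K,np.array(f["dist_coeffs"],float))[0].ravel()
def save(f,n): cv2.imwrite("pics/"+n,cv2.cvtColor(f["pixels"],cv2.COLOR_RGB2BGR))
E
python3 - <<'E'
from h import *
Z=dict(pod=0,dial_top=.074,fin_mid=.088,set_button_top=None,stop_button_top=None,cassette=.05,slide_tray=0,fixative_jar=0,specimen_cup=0,blade_box=0,brush=0,block_holder=0)
for c in("top","side"):
    f=grab_frame(c); save(f,c+"0.png")
    print(c,"cam",ray(f,(320,200))[0].round(3))
    for n,z in Z.items():
        for r in pinpoint(c,n)[:2]:
            print(n,round(r["p"],2),np.round(r["location"]),onz(f,r["location"],.06 if z is None else z).round(4))
s=telemetry.get_state();print(s)
E
```

```text
top cam [0.528 0.034 0.972]
pod 0.67 [296. 242.] [0.4952 0.0888 0.    ]
dial_top 0.69 [265. 242.] [0.4999 0.1505 0.074 ]
fin_mid 0.93 [256. 236.] [0.5139 0.1663 0.088 ]
fin_mid 0.4 [246. 181.] [0.6293 0.1866 0.088 ]
set_button_top 0.48 [338. 260.] [ 0.4575 -0.0058  0.06  ]
set_button_top 0.43 [195. 299.] [0.3796 0.3062 0.06  ]
stop_button_top 0.15 [388. 250.] [ 0.4752 -0.113   0.06  ]
cassette 0.69 [302. 203.] [0.5818 0.0711 0.05  ]
slide_tray 0.91 [185. 253.] [0.4747 0.3456 0.    ]
fixative_jar 0.65 [386. 194.] [ 0.6004 -0.121   0.    ]
specimen_cup 0.97 [391. 253.] [ 0.4653 -0.1301  0.    ]
blade_box 0.67 [242. 182.] [0.6373 0.2095 0.    ]
brush 0.71 [340. 169.] [ 0.6614 -0.0166  0.    ]
block_holder 0.84 [198. 299.] [0.3695 0.3178 0.    ]
side cam [0.224 0.535 0.612]
dial_top 0.75 [328. 242.] [0.5023 0.1508 0.074 ]
fin_mid 0.75 [311. 233.] [0.5301 0.1637 0.088 ]
set_button_top 0.63 [387. 208.] [ 0.4697 -0.0072  0.06  ]
set_button_top 0.47 [268. 347.] [0.4505 0.3621 0.06  ]
slide_tray 0.72 [387. 208.] [ 0.4974 -0.0686  0.    ]
slide_tray 0.69 [265. 347.] [0.4797 0.3466 0.    ]
fixa
[... 303 characters left out ...]
   ]
block_holder 0.57 [326. 377.] [0.3709 0.3233 0.    ]
{'t': 1.3, 'q': array([-9.74873459e-01,  3.58592824e-01,  1.18669062e-02,  4.90331201e-06,
       -1.22410781e+00, -2.88105231e-01]), 'qd': array([-0.001868  ,  0.00099638, -0.00030869,  0.00022809, -0.00188452,
       -0.00024586]), 'joint_efforts': array([ 7.78492927e-05, -5.82386041e+01,  2.93301630e+01,  7.00255707e+00,
        1.23472157e-02,  6.20342280e-05]), 'eef_pos': array([ 0.2044772 , -0.6432405 ,  0.22655234]), 'ee_rot': array([-3.14157760e+00, -3.45506883e-05,  1.87861563e+00]), 'force': array([ 0.31224509,  0.73338458, -0.64491745]), 'moment': array([-0.0049044 , -0.01801577,  0.02985584]), 'width': 0.08774547042201576}
```

View pics/top0.png

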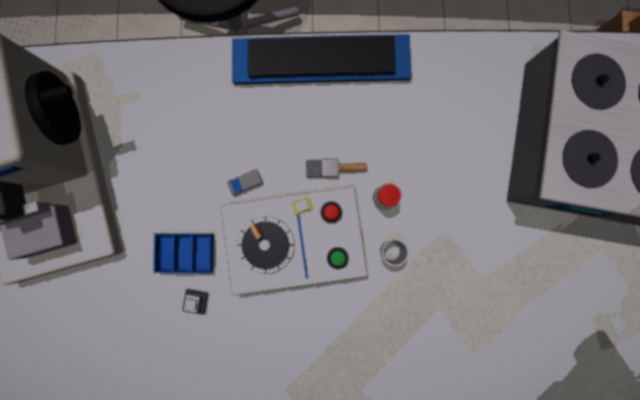

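View pics/side0.png

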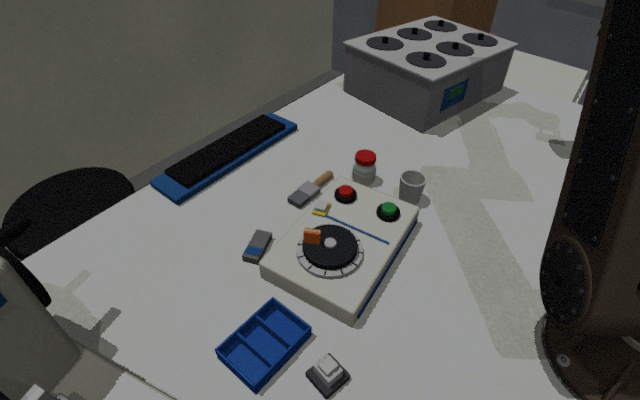

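The top view shows the pod at about (295,240), the dial centre at about (266,244) and the orange fin at about (255,230), pointing up and left. The green button is at (338,258) and red at (331,211), with the cassette at (302,205). The side view agrees. Next I'll refine these by colour and triangulation.

```bash
cat > m.py <<'E'
from h import *
def blob(f,lo,hi,box,smin=120,vmin=50):
    h=cv2.cvtColor(f["pixels"],cv2.COLOR_RGB2HSV)
    m=((h[...,0]>=lo)&(h[...,0]<=hi)&(h[...,1]>smin)&(h[...,2]>vmin))
    k=np.zeros_like(m);k[box[1]:box[3],box[0]:box[2]]=1
    ys,xs=np.nonzero(m&k); return np.array([xs.mean(),ys.mean()]),len(xs),(m&k)
def tri(fs,uvs):
    A=np.zeros((3,3));b=np.zeros(3)
    for f,u in zip(fs,uvs):
        c,d=ray(f,u);d=d/np.linalg.norm(d);P=np.eye(3)-np.outer(d,d);A+=P;b+=P@c
    return np.linalg.solve(A,b)
E
python3 - <<'E'
from m import *
T=grab_frame("top");S=grab_frame("side")
for n,lo,hi,bt,bs in(("green",45,80,(315,235,360,280),(370,195,405,225)),("fin",5,18,(235,215,290,275),(295,222,370,280)),("red",0,4,(315,195,350,225),(330,180,360,205))):
    a=blob(T,lo,hi,bt);b=blob(S,lo,hi,bs)
    print(n,a[0].round(1),a[1],b[0].round(1),b[1],tri((T,S),(a[0],b[0])).round(4))
    for z in(.06,.065,.088,.102):print("  ",z,onz(T,a[0],z)[:2].round(4),onz(S,b[0],z)[:2].round(4))
# overlay check
c=np.r_[(onz(T,pinpoint("top","dial_top")[0]["location"],.074)+onz(S,pinpoint("side","dial_top")[0]["location"],.074))[:2]/2,.074]
print(c)
out=[]
for f,(x0,y0,x1,y1) in((T,(215,180,375,300)),(S,(250,165,430,325))):
    im=cv2.cvtColor(f["pixels"][y0:y1,x0:x1],cv2.COLOR_RGB2BGR);im=cv2.resize(im,None,fx=4.5 if f is T else 3.4,fy=4.5 if f is T else 3.4,interpolation=cv2.INTER_CUBIC)
    cv2.imwrite("pics/crop%s.png"%("T" if f is T else "S"),im)
E
```

```text
green [337.5 258. ] 194 [388.4 207.6] 132 [ 0.4629 -0.0028  0.0691]
   0.06 [ 0.4612 -0.0037] [ 0.4679 -0.0112]
   0.065 [ 0.4615 -0.0035] [ 0.4657 -0.0062]
   0.088 [ 0.4632 -0.0026] [0.4555 0.0165]
   0.102 [ 0.4642 -0.002 ] [0.4494 0.0304]
fin [256.  231.7] 67 [311.8 236.7] 213 [0.5232 0.1678 0.087 ]
   0.06 [0.5216 0.1709] [0.5401 0.1498]
   0.065 [0.5217 0.1701] [0.5372 0.1533]
   0.088 [0.5218 0.1667] [0.5241 0.1693]
   0.102 [0.5219 0.1646] [0.5161 0.1791]
red [331.  211.6] 190 [345.2 190.4] 124 [0.5621 0.0088 0.0686]
   0.06 [0.5613 0.0079] [0.5686 0.0012]
   0.065 [0.5611 0.008 ] [0.5655 0.0061]
   0.088 [0.5603 0.0087] [0.5512 0.0283]
   0.102 [0.5598 0.0091] [0.5424 0.0418]
[0.49845611 0.148734   0.074     ]
```

View pics/cropT.png

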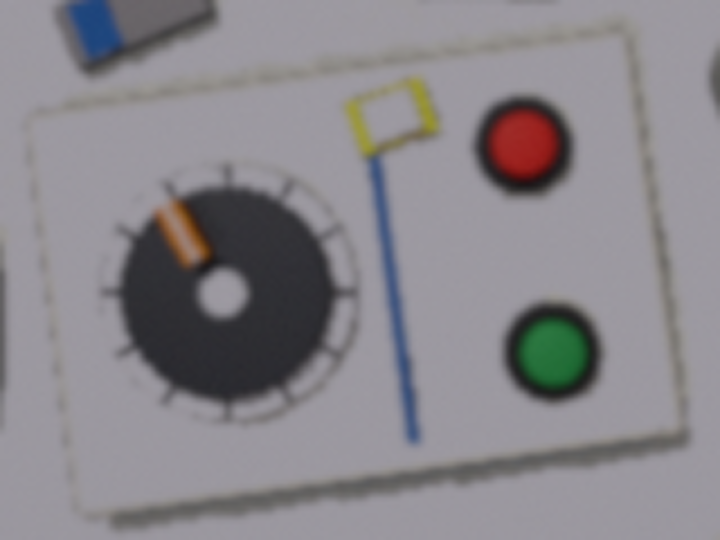

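View pics/cropS.png

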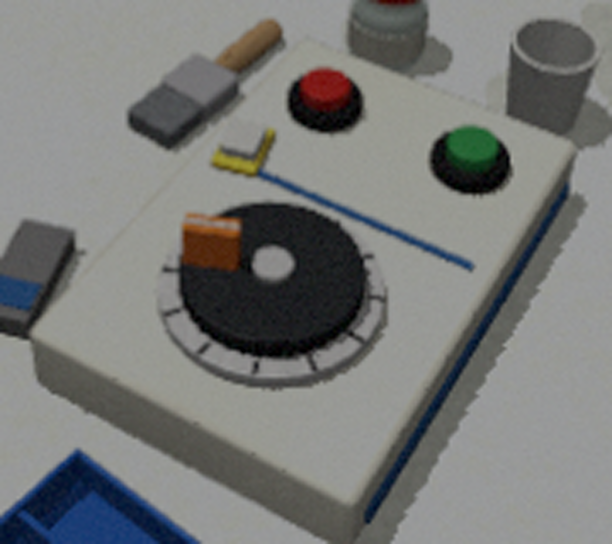

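The top crop shows the fin pointing about 31° from world +x towards +y, lined up with a tick. The disc centre is at about (0.4955, 0.150). In the side crop the fin's pushing face (the tray side) is free. I'll go there with shut fingers and the tool x along the fin.

```bash
python3 -m inch '0 4 6 2 0 0 10;0 8 12 2 0 0 20;0 12 17 2 0 0 30;0 16 22 2 0 0 40;0 20 27 2 0 0 50;0 24 32 2 0 0 50;0 27 37 2 0 0 50;0 30 42 2 0 0 50;0 30 47 2 0 0 50;0 30 47 2 0 0 50' 10
python3 - <<'E'
from m import *
T=grab_frame("top");S=grab_frame("side")
# centre from disc/ring fits: dark disc mask at z .074 in both cameras
for f,n,b in((T,"top",(220,200,310,290)),(S,"side",(290,220,370,285))):
    g=f["pixels"].max(2); k=np.zeros(g.shape,np.uint8);k[b[1]:b[3],b[0]:b[2]]=1
    m=((g<85)&(k>0)).astype(np.uint8)
    cs,_=cv2.findContours(m,0,2);c=max(cs,key=cv2.contourArea)
    hull=cv2.convexHull(c)[:,0]
    w=np.array([onz(f,u,.074)[:2] for u in hull]); (cx,cy),r=cv2.minEnclosingCircle((w*1000).astype(np.float32)); print(n,cx,cy,r)
E
```

```text
t: 2.75
eef_pos: [0.5053, -0.1698, 0.2468]
ee_rot: [3.141, 0.0, 2.756]
force: [0.7, -0.4, 0.1]
width: 0.0005
top 484.25262451171875 123.49908447265625 107.86712646484375
side 488.2296142578125 164.54278564453125 62.89091873168945
```

```bash
python3 -m inch '0 0 6 0 0 0 10;0 0 12 0 0 0 20;0 0.2 18 0 0 0 30;0 0.3 24 0 0 0 40;0 0.4 30 0 0 0 50;0 0.5 35.8 0 0 0 53;0 0.6 35.8 -4 0 0 53;0 0.6 35.8 -9 0 0 53;0 0.6 35.8 -12 0 0 53;0 0.6 35.8 -12 0 0 53;0 0.6 35.8 -12 0 0 53'
python3 - <<'E'
from m import *
S=grab_frame("side");T=grab_frame("top")
for f,n,(x0,y0,x1,y1) in((S,"S1",(230,130,430,290)),(T,"T1",(205,165,345,277))):
    im=cv2.cvtColor(f["pixels"][y0:y1,x0:x1],cv2.COLOR_RGB2BGR);cv2.imwrite("pics/%s.png"%n,cv2.resize(im,None,fx=3.5,fy=3.5,interpolation=cv2.INTER_CUBIC))
E
```

```text
t: 4.22
eef_pos: [0.512, 0.1853, 0.1281]
ee_rot: [-3.141, 0.002, -2.605]
force: [0.2, 0.1, 0.2]
width: 0.0004
```

View pics/S1.png

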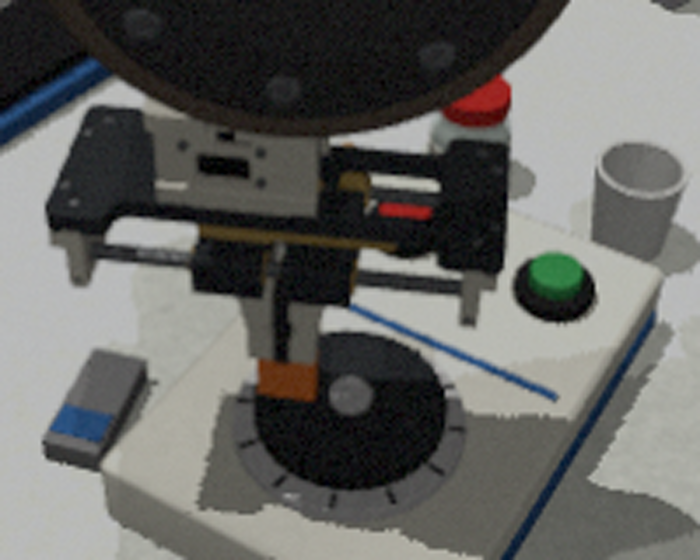

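The gripper is upright beside the fin, on the camera side, and the fingertips hide the fin's top at about (288,365) in the crop. I'll back off a little, go down and check for contact.

```bash
python3 -m inch '0 -0.3 0.6 0 0 0 0;0 -0.3 0.6 -2.5 0 0 0;0 -0.3 0.6 -4.6 0 0 0;0 -0.3 0.6 -4.6 0 0 0;0 -0.3 0.6 -4.6 0 0 0'
python3 - <<'E'
from m import *
s=telemetry.get_state();p=s["eef_pos"];print(p,s["force"])
c=np.array([.4955,.150])
# arc rows: finger keeps radial 33, tangential off d in fin frame at fin angle a
yaw=np.degrees(s["ee_rot"][2])
for d in(15.5,):
  for a in range(31,-100,-10):
    t=np.radians(a);u=np.array([np.cos(t),np.sin(t)]);v=np.array([-u[1],u[0]])
    q=c+.033*u+d/1000*v
    print(a,((q-p[:2])*100).round(2),"yaw",(a-180-yaw).round(1))
E
```

```text
t: 4.95
eef_pos: [0.5095, 0.1924, 0.0837]
ee_rot: [3.141, 0.005, -2.605]
force: [0.0, 1.4, 0.1]
width: 0.0009
[0.50954096 0.19243258 0.08372804] [0.01390921 1.3798081  0.1156202 ]
31 [ 0.63 -1.22] yaw 0.2
21 [ 1.12 -1.61] yaw -9.8
11 [ 1.54 -2.09] yaw -19.8
1 [ 1.87 -2.64] yaw -29.8
-9 [ 2.1  -3.23] yaw -39.8
-19 [ 2.22 -3.85] yaw -49.8
-29 [ 2.23 -4.49] yaw -59.8
-39 [ 2.14 -5.12] yaw -69.8
-49 [ 1.93 -5.72] yaw -79.8
-59 [ 1.62 -6.27] yaw -89.8
-69 [ 1.23 -6.77] yaw -99.8
-79 [ 0.75 -7.19] yaw -109.8
-89 [ 0.2  -7.52] yaw -119.8
-99 [-0.39 -7.75] yaw -129.8
```

```bash
python3 -m inch '0 0.3 -0.6 0 0 0 0;0 0.63 -1.22 0 0 0 0;0 0.88 -1.42 0 0 0 -5;0 1.12 -1.61 0 0 0 -10;0 1.33 -1.85 0 0 0 -15;0 1.54 -2.09 0 0 0 -20;0 1.54 -2.09 0 0 0 -20;0 1.54 -2.09 0 0 0 -20'
python3 - <<'E'
from m import *
print(telemetry.get_state()["force"].round(1))
S=grab_frame("side");T=grab_frame("top")
for f,c in((T,"top"),(S,"side")):
    for n,z in(("fin_mid",.088),("dial_top",.074)):
        print(c,n,[(round(r["p"],2),onz(f,r["location"],z)[:2].round(4)) for r in pinpoint(c,n)[:2]])
x0,y0,x1,y1=230,130,430,290
im=cv2.cvtColor(S["pixels"][y0:y1,x0:x1],cv2.COLOR_RGB2BGR);cv2.imwrite("pics/S2.png",cv2.resize(im,None,fx=3.5,fy=3.5,interpolation=cv2.INTER_CUBIC))
E
```

```text
t: 5.95
eef_pos: [0.5251, 0.1713, 0.0839]
ee_rot: [3.141, 0.005, -2.952]
force: [1.2, 0.1, 0.7]
width: 0.0003
[1.2 0.1 0.7]
top fin_mid [(0.98, array([0.5257, 0.1491])), (0.2, array([ 0.5843, -0.1042]))]
top dial_top [(0.73, array([0.4928, 0.1524])), (0.18, array([ 0.4641, -0.0034]))]
side fin_mid [(0.89, array([0.5264, 0.155 ]))]
side dial_top [(0.96, array([0.5014, 0.1501])), (0.58, array([0.3545, 0.3477]))]
```

View pics/S2.png

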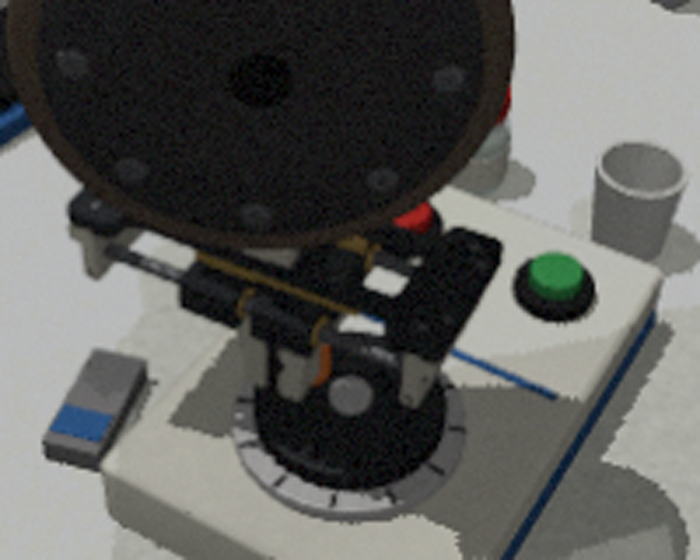

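Fin now at about 3°, so one click is done and it is free of the finger (forces about 1 N). Next I'll push two more clicks, stopping the finger at about −49°.

```bash
python3 -m inch '0 0.16 -0.27 0 0 0 -5;0 0.31 -0.53 0 0 0 -10;0 0.43 -0.83 0 0 0 -15;0 0.54 -1.12 0 0 0 -20;0 0.61 -1.43 0 0 0 -25;0 0.66 -1.74 0 0 0 -30;0 0.67 -2.06 0 0 0 -35;0 0.67 -2.38 0 0 0 -40;0 0.63 -2.7 0 0 0 -45;0 0.58 -3.01 0 0 0 -50;0 0.48 -3.31 0 0 0 -55;0 0.37 -3.61 0 0 0 -60'
cat > chk.py <<'E'
from m import *
import sys
s=telemetry.get_state();print(s["eef_pos"],s["force"].round(1),np.degrees(s["ee_rot"][2]).round(1))
S=grab_frame("side");T=grab_frame("top");c=np.array([.497,.150])
for f,n in((T,"top"),(S,"side")):
    for r in pinpoint(n,"fin_mid")[:1]:
        d=onz(f,r["location"],.088)[:2]-c; print(n,round(r["p"],2),d.round(4),np.degrees(np.arctan2(d[1],d[0])).round(1))
x0,y0,x1,y1=230,130,430,290
im=cv2.cvtColor(S["pixels"][y0:y1,x0:x1],cv2.COLOR_RGB2BGR);cv2.imwrite("pics/%s.png"%sys.argv[1],cv2.resize(im,None,fx=3.5,fy=3.5,interpolation=cv2.INTER_CUBIC))
x0,y0,x1,y1=205,165,385,297
im=cv2.cvtColor(T["pixels"][y0:y1,x0:x1],cv2.COLOR_RGB2BGR);cv2.imwrite("pics/%sT.png"%sys.argv[1],cv2.resize(im,None,fx=4,fy=4,interpolation=cv2.INTER_CUBIC))
E
python3 chk.py S3
```

```text
t: 7.75
eef_pos: [0.5289, 0.1361, 0.0838]
ee_rot: [3.141, 0.005, 2.281]
force: [0.2, -0.3, -0.2]
width: 0.0009
[0.52889191 0.13609055 0.08384001] [ 0.2 -0.3 -0.2] 130.7
top 0.58 [ 0.0061 -0.0271] -77.2
side 0.73 [ 0.0178 -0.0263] -55.8
```

```bash
python3 -m inch '0 -0.15 -0.35 0 0 0 -5;0 -0.31 -0.63 0 0 0 -10;0 -0.5 -0.88 0 0 0 -15;0 -0.7 -1.13 0 0 0 -20;0 -0.94 -1.35 0 0 0 -25;0 -1.18 -1.56 0 0 0 -30;0 -1.18 -1.56 0 0 0 -30;0 -1.18 -1.56 0 0 0 -30'
python3 chk.py S4
```

```text
t: 8.95
eef_pos: [0.5169, 0.1199, 0.0838]
ee_rot: [3.141, 0.005, 1.764]
force: [-0.0, -0.8, -0.5]
width: 0.0007
[0.51688952 0.11993185 0.08378692] [-0.  -0.8 -0.5] 101.1
side 0.86 [ 0.0005 -0.0311] -89.2
```

View pics/S4.png

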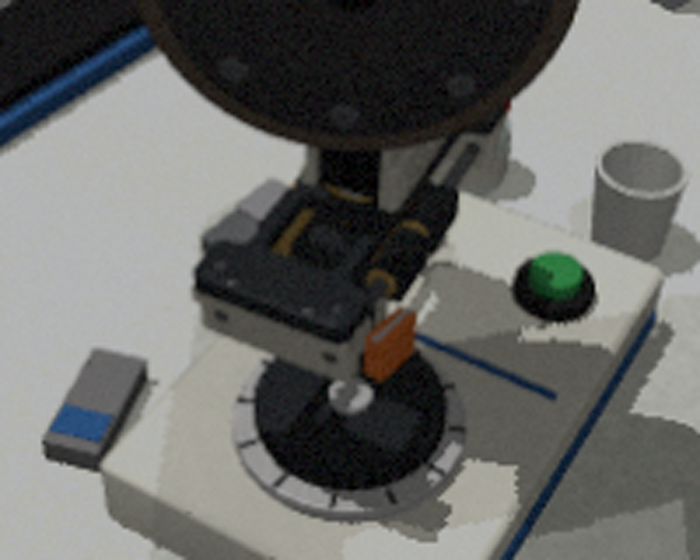

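The fin now points at −89°, towards the buttons, which is four clicks. I'll back the finger off the pushing face, rise and look.

```bash
python3 -m inch '0 1.0 0.2 0 0 0 0;0 1.5 0.2 0 0 0 0;0 1.5 0.2 4 0 0 0;0 1.5 0.2 8 0 0 0;0 1.5 5 12 0 0 0;0 1.5 11 14 0 0 0;0 1.5 17 14 0 0 0;0 1.5 20 14 0 0 0;0 1.5 20 14 0 0 0'
python3 chk.py S5
```

```text
t: 10.28
eef_pos: [0.5317, 0.3216, 0.2227]
ee_rot: [-3.14, 0.006, 1.765]
force: [0.7, -0.9, 0.1]
width: 0.0001
[0.53166982 0.32160171 0.22268801] [ 0.7 -0.9  0.1] 101.1
top 0.9 [-0.01   -0.0293] -108.8
```

View pics/S5T.png

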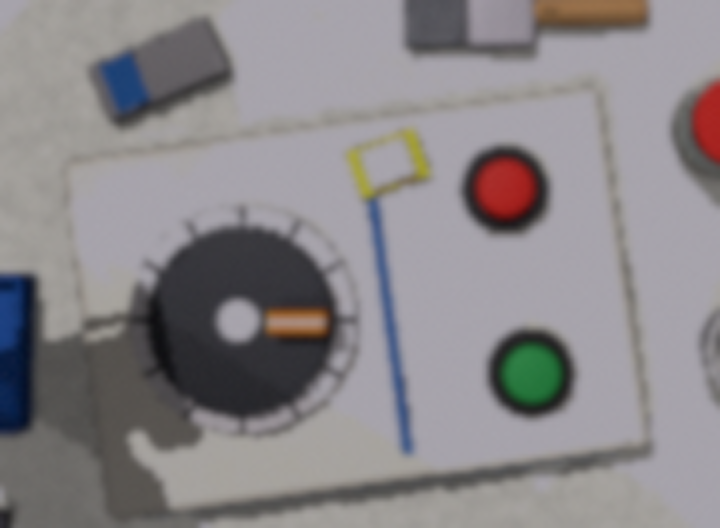

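The fin points right, on the tick at (350,320), four ticks on from the start. Both buttons and the cassette look undisturbed. Next I'll go above the green button.

```bash
python3 -m inch '0 -1.5 -6 0 0 0 0;0 -3 -12 0 0 0 0;0 -4.5 -18 0 0 0 0;0 -6 -24 0 0 0 0;0 -6.9 -30 0 0 0 0;0 -6.9 -32.5 0 0 0 0;0 -6.9 -32.5 -5 0 0 0;0 -6.9 -32.5 -10 0 0 0;0 -6.9 -32.5 -13.5 0 0 0;0 -6.9 -32.5 -13.5 0 0 0;0 -6.9 -32.5 -13.5 0 0 0'
python3 chk.py S6
```

```text
t: 11.85
eef_pos: [0.4638, -0.0064, 0.09]
ee_rot: [3.14, 0.005, 1.761]
force: [0.4, -0.5, 0.7]
width: 0.0008
[ 0.46376808 -0.00637734  0.09000192] [ 0.4 -0.5  0.7] 100.9
top 0.92 [-0.0137 -0.0276] -116.4
side 0.83 [-0.0032 -0.028 ] -96.6
```

View pics/S6.png

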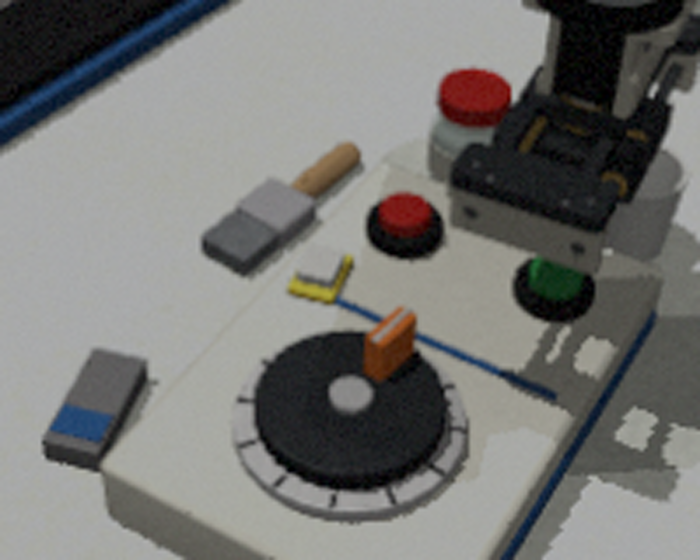

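The gripper is centred over the green button (crop ~(555,270)), and the fin is still on its tick. Pressing in small steps.

```bash
python3 -m inch '0 0 0.2 -0.8 0 0 0;0 0 0.2 -1.6 0 0 0;0 0 0.2 -2.0 0 0 0;0 0 0.2 -2.3 0 0 0;0 0 0.2 -2.3 0 0 0;0 0 0.2 -2.3 0 0 0'
```

```text
t: 12.8
eef_pos: [0.4637, -0.0039, 0.0671]
ee_rot: [3.139, 0.005, 1.762]
force: [-2.5, 2.3, 4.2]
width: 0.0002
```

```bash
python3 -m inch '0 0 0 -0.2 0 0 0;0 0 0 -0.2 0 0 0;0 0 0 -0.2 0 0 0'; python3 -m inch '0 0 0 -0.2 0 0 0;0 0 0 -0.2 0 0 0;0 0 0 -0.2 0 0 0'
```

```text
t: 13.18
eef_pos: [0.4638, -0.0039, 0.0661]
ee_rot: [3.139, 0.005, 1.762]
force: [-6.5, 1.9, 16.9]
width: 0.0002
t: 13.55
eef_pos: [0.4638, -0.0039, 0.0659]
ee_rot: [3.138, 0.005, 1.763]
force: [-10.2, 2.7, 27.2]
width: 0.0003
```

It bottomed out stiffly at z = 0.066. I'll check the travel by watching the spring force as I release.

```bash
python3 -m inch '0 0 0 0.15 0 0 0;0 0 0 0.15 0 0 0;0 0 0 0.15 0 0 0'; python3 chk.py S7; python3 -m inch '0 0 0 0.2 0 0 0;0 0 0 0.2 0 0 0;0 0 0 0.2 0 0 0';python3 -m inch '0 0 0 0.2 0 0 0;0 0 0 0.2 0 0 0;0 0 0 0.2 0 0 0';python3 -m inch '0 0 0 0.2 0 0 0;0 0 0 0.2 0 0 0;0 0 0 0.2 0 0 0';python3 -m inch '0 0 0 0.3 0 0 0;0 0 0 0.3 0 0 0;0 0 0 0.3 0 0 0'
```

```text
t: 13.92
eef_pos: [0.4638, -0.0039, 0.0674]
ee_rot: [3.138, 0.005, 1.763]
force: [-2.5, 1.9, 3.5]
width: 0.0002
[ 0.4638079  -0.00389313  0.0673619 ] [-2.5  1.9  3.5] 101.0
top 0.97 [-0.0105 -0.036 ] -106.3
side 0.65 [-0.0012 -0.0283] -92.4
t: 14.5
eef_pos: [0.4639, -0.0039, 0.0692]
ee_rot: [3.138, 0.005, 1.763]
force: [-2.1, 2.0, 4.1]
width: 0.0003
t: 14.88
eef_pos: [0.4639, -0.0039, 0.0712]
ee_rot: [3.138, 0.005, 1.763]
force: [-0.2, 1.2, 1.8]
width: 0.0006
t: 15.25
eef_pos: [0.4639, -0.004, 0.0731]
ee_rot: [3.138, 0.005, 1.763]
force: [-0.6, 0.2, -0.3]
width: 0.0006
t: 15.62
eef_pos: [0.4639, -0.004, 0.0762]
ee_rot: [3.138, 0.005, 1.763]
force: [-0.5, -0.1, -0.8]
width: 0.0004
```

View pics/S7.png

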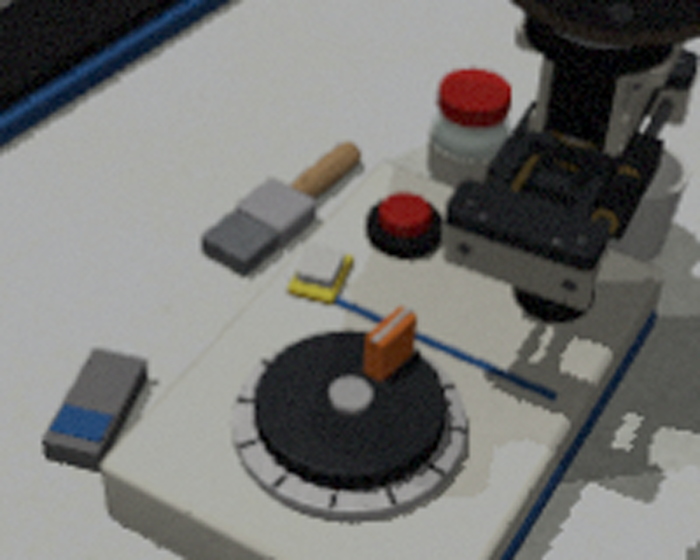

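The spring is felt from about z = 0.072 down to the hard stop at 0.066, which is the full 6 mm travel. Now I'll move clear.

```bash
python3 -m inch '0 0 0 4 0 0 0;0 0 0 9 0 0 0;0 -1 -5 13 0 0 0;0 -2 -11 14 0 0 0;0 -4 -17 14 0 0 0;0 -6 -22 14 0 0 0;0 -6 -25 14 0 0 0;0 -6 -25 14 0 0 0;0 -6 -25 14 0 0 0;0 -6 -25 14 0 0 0'
python3 chk.py S8
python3 - <<'E'
from m import *
T=grab_frame("top");o=cv2.cvtColor(cv2.imread("pics/top0.png"),cv2.COLOR_BGR2RGB)
for n in("cassette","slide_tray","fixative_jar","specimen_cup","blade_box","brush","block_holder"):
    print(n,[(round(r["p"],2),np.round(r["location"])) for r in pinpoint("top",n)[:1]])
for n,lo,hi,b in(("green",45,80,(315,235,360,280)),("red",0,4,(315,195,350,225)),("yellow",22,33,(285,190,320,220))):
    print(n,blob(T,lo,hi,b)[0],blob(dict(pixels=o),lo,hi,b)[0])
E
```

```text
t: 16.88
eef_pos: [0.404, -0.2533, 0.2162]
ee_rot: [3.138, 0.005, 1.764]
force: [-0.3, -0.9, -0.1]
width: 0.0001
[ 0.40402874 -0.25325712  0.21618846] [-0.3 -0.9 -0.1] 101.1
top 0.57 [-0.0091 -0.0279] -108.1
side 0.79 [ 0.0006 -0.032 ] -88.9
cassette [(0.63, array([300., 203.]))]
slide_tray [(0.79, array([187., 251.]))]
fixative_jar [(0.86, array([383., 196.]))]
specimen_cup [(0.65, array([390., 250.]))]
blade_box [(0.6, array([246., 181.]))]
brush [(0.76, array([337., 168.]))]
block_holder [(0.97, array([194., 300.]))]
green [337.5388601  258.08290155] [337.48205128 258.03589744]
red [331.02105263 211.62105263] [330.90659341 211.71978022]
yellow [302.75       205.70454545] [302.84444444 205.6       ]
```

View pics/S8T.png

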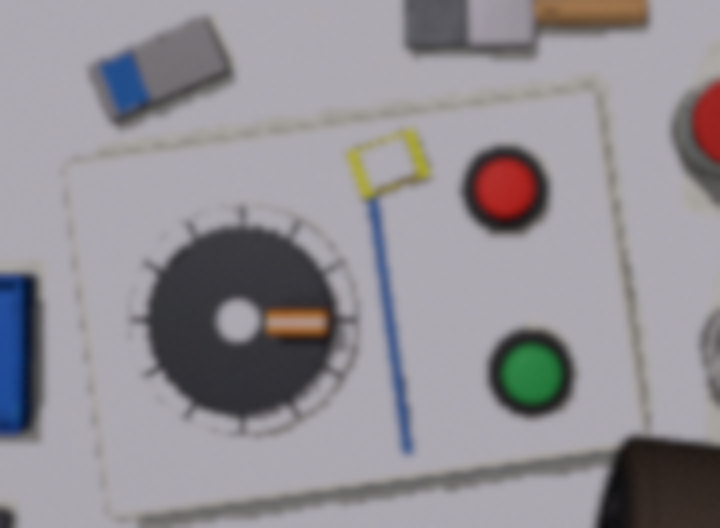

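The fin still rests on the right-hand tick (350,320), both buttons are up, and the loose things are where they were. The gripper is clear.

```bash
python3 -c "
from station import arm
print(arm.job_done())"
```

```text
the job is handed in; nothing more can be done
None
```

The job is handed in: I pushed the dial four clicks clockwise, pressed the green button right down and released it, and moved the arm clear. The hand-in gives no verdict, so the result rests on my own checks below.

- **Dial:** I pushed one face of the fin with the shut fingers and backed off after the fourth click. The last top picture shows the fin on the fourth tick clockwise from its start, at about −90° (it started at about +31°).
- **Fin readings that disagreed:** The side camera's network put the fin at −89°. The top camera's network said −108°, but it was also about 13° off at the start. I relied on the tick count and the side view.
- **Green button:** I felt the spring from about z = 0.072 down to a hard stop at 0.066, which is the full 6 mm. The force at the stop reached 27 N, and the button is up again.
- **Everything else:** The red button and the cassette are unchanged to within about 0.2 pixel. The other loose things read within about 4 pixels (8 mm) of their starting places, which is ordinary scatter for the networks. The robot touched nothing at the end, 16.9 s on the clock.

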